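# Sieve the spacers out of the control knobs

### The job

Pick up the sieve by its leaning handle, hold it above the grey tray and shake it side to side until all four small spacers have dropped through the slots into the tray, keeping the three large knobs in the sieve. Then set the sieve down gently, upright on the middle of the black mat, and let go; leave the mug, circuit board and screwdriver alone.

Things in the scene. Friction and masses are not known exactly. Their poses are not given: they have to be found in the camera images.
- sieve: Loose steel sieve, 0.2 kg: open-topped rectangular box, outside 92 mm (its x) by 114 mm (its y), 38 mm high, walls 4 mm, slotted floor, grey handle plate on its -x wall. Origin: centre of its underside; z up. Metal parts slide on its smooth floor (friction about 0.35) if it is jerked or tilted over about 15 degrees.
- sieve_floor (a point): Centre of the sieve floor's upper face, 4 mm above the underside. A solid strip 26 mm wide runs down the middle along x; on either side two open slots, each 18 mm wide and 84 mm long (along x), lie at 13 to 31 mm and 35 to 53 mm from the centre line, with a 4 mm bar between. Shaking along the sieve's y slides the parts over the slots.
- sieve_handle (a point): Grip point inside the flat handle plate, at (-76, 0, 73) mm in the sieve frame. Plate: 95 mm wide (y), 12 mm thick, leaning outward 35 degrees from vertical: it rises along (-0.574, 0, 0.819); broad faces look along (0.819, 0, 0.574). Pinch it across the 12 mm with the tool leaning along the plate. Free end 26 mm beyond this point; 40 mm of clear plate below it.
- tray: Fixed open grey catch tray, 190 mm (its x) by 250 mm (its y), 40 mm high, walls 4 mm; origin: centre of its underside, on the desk; z up. Floor top 4 mm above the origin.
- mat: Fixed black rubber mat, 220 mm (its x) by 240 mm (its y), 3 mm thick, on the desk; origin: centre of its underside. The sieve starts on it with about the same yaw; the handle starts on the robot's right-hand (-y) side of the sieve.
- spacer1: Small part: solid metal spacer, a disc 13 mm in diameter and 9 mm thick, 10 g; origin at its centre. Starts on the solid strip of the sieve's floor; passes easily through the 18 mm slots.
- spacer2: Small part: solid metal spacer, a disc 13 mm in diameter and 9 mm thick, 10 g; origin at its centre. Starts on the solid strip of the sieve's floor; passes easily through the 18 mm slots.
- spacer3: Small part: solid metal spacer, a disc 13 mm in diameter and 9 mm thick, 10 g; origin at its centre. Starts on the solid strip of the sieve's floor; passes easily through the 18 mm slots.
- spacer4: Small part: solid metal spacer, a disc 13 mm in diameter and 9 mm thick, 10 g; origin at its centre. Starts on the solid strip of the sieve's floor; passes easily through the 18 mm slots.
- knob1: Large part: round metal control knob, 32 mm in diameter and 22 mm high, 18 g; origin at its centre. Starts in the sieve, too big for the slots.
- knob2: Large part: round metal control knob, 32 mm in diameter and 22 mm high, 18 g; origin at its centre. Starts in the sieve, too big for the slots.
- knob3: Large part: round metal control knob, 32 mm in diameter and 22 mm high, 18 g; origin at its centre. Starts in the sieve, too big for the slots.
- mug: Bystander: white mug, 80 mm across, 90 mm high, with a handle; origin: centre of its underside.
- board: Bystander: circuit board on a black base, 100 x 140 mm, about 30 mm high; origin: centre of its underside.
- driver: Bystander: screwdriver lying on the desk; origin: about its middle, on the desk.

How it is judged:
By the outcome, as a careful person would: the job done as asked, in the order asked, and still so for the second after the job is handed in, with the robot touching nothing.
It also fails if it takes over 58 s, if anything falls off the work surface, if the arm or the gripper's body presses on something with over 40 N, if the wrist force passes 120 N, or if a joint passes its speed limit or range.

### The arm

A 6-joint arm with a two-finger parallel gripper is mounted at the origin on the work surface. World frame = base frame: x ahead of the robot, y to its left, z up, the work surface at z = 0. Lengths are in mm, angles in rad, forces in N, time in s.
With the tool pointing down it reaches from about 300 to 775 mm from the base axis. Payload 14.6 kg.
Tool frame: the origin (TCP) lies midway between the tips of the shut fingers; the grasp point (between the pads) lies 19 mm behind it; z points along the fingers, y is the direction in which the jaws open and shut (so a half turn about z gives the same grasp; the last joint's range is limited). The gripper opens to 94 mm and grips with 3 to 60 N. Pads are 16 mm wide; open, the fingers measure 119 mm over their backs; the gripper's body (75 mm by 177 mm) begins 78 mm behind the grasp point.
Start: joints at [-0.067, 0.3, 1.521, -0, 1.321, -0.067], TCP at [549.99, -0.002, 205.446] pointing down, gripper open.
Joint ranges: [-3.03, 3.03], [-0.79, 2.21], [0.23, 2.52], [-1.04, 4.18], [0, 3.07], [-2.55, 2.55]. Speed limits (rad/s): [2.22, 2.22, 2.57, 3.14, 3.14, 3.14].

### API

Orientations are given as [roll, pitch, yaw] about the fixed x, y, z axes, in that order (R = Rz(yaw) Ry(pitch) Rx(roll)).
In Python, from cell import manip gives the robot as it stands.
- The arm moves only by the tool play_rows, never from a script. Its argument "commands" is a list of rows, each an object of numbers: "x", "y", "z": the shift along the tool's x, y, z in m; "wx", "wy", "wz": the turn, a rotation vector about the tool's x, y, z in degrees; "grip": the opening, from 0 (shut) to 1 (fully open). In form: [{"x": .., "y": .., "z": .., "wx": .., "wy": .., "wz": .., "grip": ..}, ...]. A call has 1 to 20 rows; each row shifts and turns the commanded pose from where the row before left it, along the tool's axes as they then stand; what a row does not reach is not made up. A row lasts 1/8 s, in which the tool goes at most 62.5 mm and 10.7 degrees, less where a joint would pass 70% of its speed; a pose out of reach is approached as far as the arm can. A call is refused whole if a number of a shift passes 0.0625 or a number of a turn 10.7, either way. A call with a gripper value outside its range is refused whole. The fingers move at their own pace and stop on an object; "squeeze" is the grip in N (left out, the last holds). Time passes only in rows, so rows that do not move let the fingers close. It gives the time, the measured TCP pose, the force and the opening at its end, in the units of the state.
- manip.read_state(): the state, without advancing time (a new reading comes with each control period).
- manip.camera(name): name is "scene" or "side" or "wrist"; returns (picture, depth): 400x640x3 uint8, red, green, blue; 400x640 float32, mm along the optical axis (not along the pixel's ray), 0 where there is no reading.
- manip.camera_info(name): a dict with "intrinsics" (3x3 intrinsics, pixels), "k1" (the pictures are not rectified: a ray, as slopes to the right and down, at radius r is drawn at 1 + k1 r^2 times it, then the intrinsics apply), "camera_from_world" (4x4, takes a point from world to camera coordinates); the wrist camera has in their place "tool_from_camera" (4x4, takes a point from camera to tool coordinates, whose origin is the TCP and whose axes are the flange's). Camera axes: x right, y up, looking along -z (the intrinsics and any distortion apply to the point x, -y, -z); pixel columns grow to the right and rows downward; lengths in mm; the calibration is good to about 2 mm. A picture is of the moment at which its call begins: read the wrist's pose just before it. camera_info takes no time and is no camera call.
- manip.sign_off(): hands the job in, once; it reports no verdict.
The state is a dict: "clock": time; "joints": joint angles; "qd": joint speeds; "effort": joint torques, N m; "eef_pos": TCP position; "eef_rot": TCP orientation; "wrist_force": force on the tool from outside, world axes, zero at the start; "moment": the same for the moment, N m; "finger_gap": finger opening in mm.
Only numpy, scipy, OpenCV 4.12 (cv2) and the standard library are available. Lean on these libraries where they do the work, as an engineer would, in place of code of your own. Each camera call takes 0.05 s, during which the arm holds its last target.

## Working session

There is one attempt and no reset: what is moved stays moved. The work goes in short steps, Python scripts to look and compute and a tool call to move; the robot and the scene stay as the last step left them, time stands still between calls to the robot, and variables do not carry over. Pictures are saved under pics/ and viewed, and the job is handed in when it is done.

Besides the shell and the picture viewer there is one more tool, called after "Emit:" by a JSON object that holds its "fn" and its "kwargs", one argument or row to a line. play_rows: Moves the arm, as the interface text tells. Its arguments: {"type":"object","properties":{"commands":{"type":"array"},"squeeze":{"type":"number"}},"required":["commands"]}

```bash
ls; mkdir -p pics; python3 - <<'E'
from cell import manip
import cv2,numpy as np
print(manip.read_state())
for n in ("scene","side","wrist"):
    p,d=manip.camera(n); cv2.imwrite(f"pics/{n}0.png",p[:,:,::-1]); np.save(f"pics/{n}0.npy",d)
    print(n,manip.camera_info(n),(d>0).mean())
E
```

```text
pics
{'clock': 0.0, 'joints': array([-6.65859131e-02,  3.00490429e-01,  1.52156386e+00,  2.36722833e-05,
        1.32068072e+00, -6.66054475e-02]), 'qd': array([-0.00034586, -0.00200269, -0.00042089, -0.00251273, -0.00019257,
       -0.00232254]), 'effort': array([-1.53750298e-03, -5.31805658e+01, -3.52735734e+01,  7.07558286e-02,
        2.43994006e-02, -4.79655944e-05]), 'eef_pos': array([5.49749372e+02, 2.77483498e-02, 2.04883006e+02]), 'eef_rot': array([-3.14045435e+00, -9.89094864e-05,  1.57080993e+00]), 'wrist_force': array([-0.09539452, -0.01601021,  0.05503656]), 'moment': array([-0.0101544 , -0.01355572, -0.03647296]), 'finger_gap': 93.62306608558887}
scene {'intrinsics': array([[463.23076558,   0.        , 320.30355558],
       [  0.        , 463.23076558, 197.84859416],
       [  0.        ,   0.        ,   1.        ]]), 'k1': -0.0029617603805805748, 'camera_from_world': array([[ 6.59156608e-01,  7.51944166e-01, -9.61958870e-03,
        -4.22462944e+02],
       [-4.91113314e-01,  4.40128289e-01,  7.51727877e-01,
         2.65503304e+02],
       [ 5.69491245e-01, -4.907820
[... 608 characters left out ...]
     -1.02799205e+03],
       [ 0.00000000e+00,  0.00000000e+00,  0.00000000e+00,
         1.00000000e+00]])} 0.99596875
wrist {'intrinsics': array([[328.52299988,   0.        , 320.00563187],
       [  0.        , 328.52299988, 204.43741775],
       [  0.        ,   0.        ,   1.        ]]), 'k1': -0.05259800243441702, 'tool_from_camera': array([[ 7.71783149e-04,  9.69829566e-01,  2.43782727e-01,
         7.01239617e+01],
       [ 9.99999538e-01, -6.08807662e-04, -7.43871909e-04,
        -8.39254082e-01],
       [-5.73012178e-04,  2.43783188e-01, -9.69829588e-01,
        -1.80622053e+02],
       [ 0.00000000e+00,  0.00000000e+00,  0.00000000e+00,
         1.00000000e+00]])} 0.99593359375
```

View pics/scene0.png

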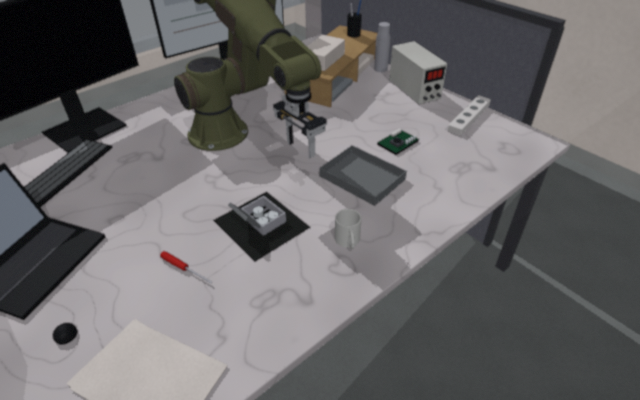

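View pics/side0.png

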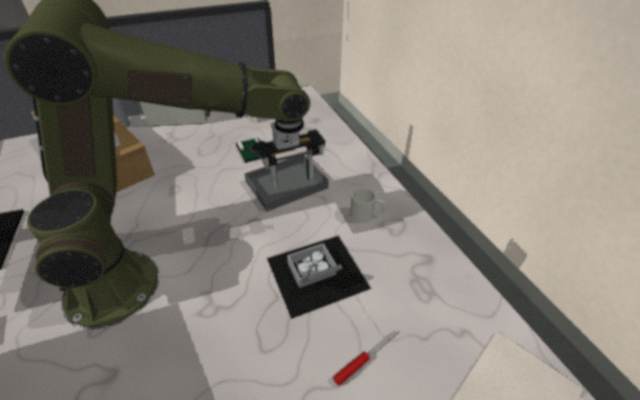

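View pics/wrist0.png

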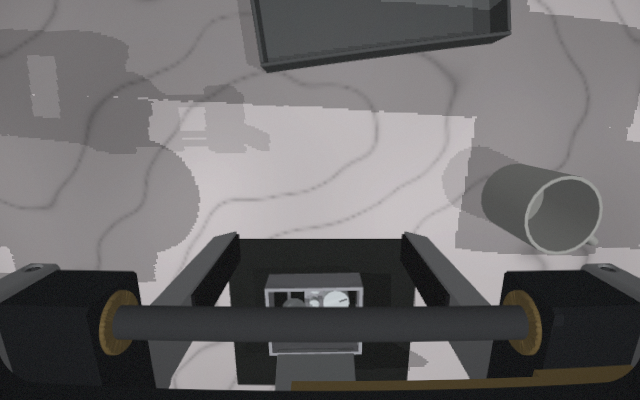

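```bash
cat > h.py <<'E'
import numpy as np,cv2
from cell import manip
from scipy.spatial.transform import Rotation as Rn
def rays(info,uv):
    K=info['intrinsics'];k=info['k1']
    d=(np.asarray(uv,float)-[K[0,2],K[1,2]])/[K[0,0],K[1,1]]
    s=d.copy()
    for _ in range(8): s=d/(1+k*(s**2).sum(-1,keepdims=True))
    return np.concatenate([s[...,:1],-s[...,1:],-np.ones(s.shape[:-1]+(1,))],-1)
def w_from_c(name,st=None):
    i=manip.camera_info(name)
    if name!='wrist': return np.linalg.inv(i['camera_from_world'])
    T=np.eye(4);T[:3,:3]=Rn.from_euler('xyz',st['eef_rot']).as_matrix();T[:3,3]=st['eef_pos']
    return T@i['tool_from_camera']
def cloud(name,d,st=None):
    v,u=np.mgrid[:400,:640]
    r=rays(manip.camera_info(name),np.stack([u,v],-1))*d[...,None]
    M=w_from_c(name,st); return r@M[:3,:3].T+M[:3,3]
def onplane(name,uv,z,st=None):
    M=w_from_c(name,st);r=rays(manip.camera_info(name),uv)@M[:3,:3].T
    return M[:3,3]+r*((z-M[2,3])/r[...,2])[...,None]
E
cat > a.py <<'E'
from h import *
st=manip.read_state()
C={}
for n in ("scene","side","wrist"):
    d=np.load(f"pics/{n}0.npy");P=cloud(n,d,st);C[n]=P;im=cv2.imread(f"pics/{n}0.png").astype(int)
    g=im.max(2)
    def box(m,l,k=3):
        m=cv2.morphologyEx(m.astype(np.uint8),cv2.MORPH_OPEN,np.ones((k,k)))
        q,lab,s,_=cv2.connectedComponentsWithStats(m)
        if q<2:return
        j=1+np.argmax(s[1:,4]);X=P[lab==j]
        r=cv2.minAreaRect(X[:,:2].astype(np.float32));print(n,l,s[j,4],np.round(r[0],1),np.round(r[1],1),round(r[2],1),'z',np.round(np.percentile(X[:,2],[5,50,95]),1))
    x,y,z=P[...,0],P[...,1],P[...,2]
    inb=(x>300)&(x<900)&(y<-40)&(y>-400)
    box((g<45)&inb&(abs(z)<30),'mat')
    box(inb&(z>32)&(z<46)&(x<650),'rim',1)
    box(inb&(z>55)&(z<115)&(x<650),'handle',1)
    box((y>50)&(y<400)&(x>350)&(x<800)&(z>30)&(z<48),'trayrim',1)
    f=(abs(z)<30)&(x>400)&(x<500)&(y<300); print('desk z',np.median(z[f&(g>140)]))
E
python3 a.py
```

```text
scene mat 1877 [ 556.  -180.4] [210.9 233.8] 89.6 z [0.5 4.3 8.1]
scene rim 274 [ 543.6 -165.7] [121.5 104.6] 2.2 z [32.7 39.  45. ]
scene handle 182 [ 547.8 -235.3] [40.5 97.5] 90.0 z [ 61.4  95.5 102.6]
scene trayrim 569 [602.3 234. ] [256.5 199.4] 7.5 z [30.9 37.9 44. ]
desk z 0.7942642317857462
side mat 3061 [ 550.9 -183.1] [210.8 231.6] 89.8 z [1.3 3.9 6.5]
side rim 245 [ 542.9 -165.3] [116.4 102.9] 2.3 z [33.1 40.4 43.8]
side handle 193 [ 543.5 -237.6] [93.9 39.3] 0.7 z [ 73.3  97.9 102.1]
side trayrim 356 [602.2 230.8] [253.2 191.8] 7.4 z [30.9 37.3 42.2]
desk z 0.6500524916621089
wrist mat 8249 [ 551.7 -115.5] [237.2  93.1] 0.1 z [3.2 4.5 5.7]
wrist rim 993 [ 542.7 -199.8] [ 21.2 114.2] 88.8 z [33.5 41.7 45.5]
wrist handle 1248 [ 543.3 -219.3] [95.2 16.9] 4.2 z [55.9 62.8 72.4]
wrist trayrim 2131 [609.9 170.4] [251.   63.6] 6.9 z [31.8 40.7 42.5]
desk z 1.3731838159713732
```

```bash
cat > tgt.py <<'E'
from h import *
def tgtR(yaw): # sieve yaw deg
    S=Rn.from_euler('z',yaw,degrees=True).as_matrix()
    z=S@[.5736,0,-.8192]; x=S@[0,-1,0]; y=np.cross(z,x); return np.stack([x,y,z],1)
def delta(pos,R):
    st=manip.read_state();Rc=Rn.from_euler('xyz',st['eef_rot']).as_matrix()
    print('rotvec tool deg',np.degrees(Rn.from_matrix(Rc.T@R).as_rotvec()).round(2),'shift in current tool mm',(Rc.T@(pos-st['eef_pos'])).round(1),'in target tool',(R.T@(pos-st['eef_pos'])).round(1))
E
python3 - <<'E'
from tgt import *
R=tgtR(92);S=Rn.from_euler('z',92,degrees=True).as_matrix()
g=np.array([543,-166,3])+S@[-76,0,73]; print(g)
delta(g+R[:,2]*(19-130),R)
E
```

```text
[ 545.65236175 -241.95370285   76.        ]
rotvec tool deg [27.71 26.84 85.  ] shift in current tool mm [-305.6   -1.9   38.1] in target tool [ -12.6  272.  -143.9]
```

Emit:
{"fn": "play_rows", "kwargs": {
  "commands": [
    {"wx": 2.31,"wy": 2.24,"wz": 7.08,"grip": 0.6},
    {"wx": 2.31,"wy": 2.24,"wz": 7.08},
    {"wx": 2.31,"wy": 2.24,"wz": 7.08},
    {"wx": 2.31,"wy": 2.24,"wz": 7.08},
    {"wx": 2.31,"wy": 2.24,"wz": 7.08},
    {"wx": 2.31,"wy": 2.24,"wz": 7.08},
    {"wx": 2.31,"wy": 2.24,"wz": 7.08},
    {"wx": 2.31,"wy": 2.24,"wz": 7.08},
    {"wx": 2.31,"wy": 2.24,"wz": 7.08},
    {"wx": 2.31,"wy": 2.24,"wz": 7.08},
    {"wx": 2.31,"wy": 2.24,"wz": 7.08},
    {"wx": 2.31,"wy": 2.24,"wz": 7.08}
  ]
}}

```text
$.commands[0]: bad value
```

```bash
python3 - <<'E'
from tgt import *
R=tgtR(92);S=Rn.from_euler('z',92,degrees=True).as_matrix()
g=np.array([543,-166,3])+S@[-76,0,73]
print(manip.read_state()['joints'])
delta(g+R[:,2]*(19-130),R)
E
```

```text
[-6.66079956e-02  3.00381982e-01  1.52141129e+00  3.72492774e-06
  1.32069270e+00 -6.66261069e-02]
rotvec tool deg [27.71 26.84 85.  ] shift in current tool mm [-305.6   -1.9   38.1] in target tool [ -12.6  272.  -143.9]
```

Emit:
{"fn": "play_rows", "kwargs": {
  "commands": [
    {"x": 0,"y": 0,"z": 0,"wx": 2.31,"wy": 2.24,"wz": 7.08,"grip": 0.6},
    {"x": 0,"y": 0,"z": 0,"wx": 2.31,"wy": 2.24,"wz": 7.08,"grip": 0.6},
    {"x": 0,"y": 0,"z": 0,"wx": 2.31,"wy": 2.24,"wz": 7.08,"grip": 0.6},
    {"x": 0,"y": 0,"z": 0,"wx": 2.31,"wy": 2.24,"wz": 7.08,"grip": 0.6},
    {"x": 0,"y": 0,"z": 0,"wx": 2.31,"wy": 2.24,"wz": 7.08,"grip": 0.6},
    {"x": 0,"y": 0,"z": 0,"wx": 2.31,"wy": 2.24,"wz": 7.08,"grip": 0.6},
    {"x": 0,"y": 0,"z": 0,"wx": 2.31,"wy": 2.24,"wz": 7.08,"grip": 0.6},
    {"x": 0,"y": 0,"z": 0,"wx": 2.31,"wy": 2.24,"wz": 7.08,"grip": 0.6},
    {"x": 0,"y": 0,"z": 0,"wx": 2.31,"wy": 2.24,"wz": 7.08,"grip": 0.6},
    {"x": 0,"y": 0,"z": 0,"wx": 2.31,"wy": 2.24,"wz": 7.08,"grip": 0.6},
    {"x": 0,"y": 0,"z": 0,"wx": 2.31,"wy": 2.24,"wz": 7.08,"grip": 0.6},
    {"x": 0,"y": 0,"z": 0,"wx": 2.31,"wy": 2.24,"wz": 7.08,"grip": 0.6}
  ]
}}

```text
clock: 1.65
eef_pos: [550.0, -0.1, 205.2]
eef_rot: [-2.529, 0.0, 0.031]
wrist_force: [-0.1, 0.4, 0.7]
finger_gap: 56.7
```

```bash
python3 - <<'E'
from tgt import *
R=tgtR(92);S=Rn.from_euler('z',92,degrees=True).as_matrix()
g=np.array([543,-166,3])+S@[-76,0,73]
print(manip.read_state()['joints'])
delta(g+R[:,2]*(19-130),R)
E
```

```text
[-0.33701999  0.40135601  1.50294047  0.56794046  1.49896789  1.08428394]
rotvec tool deg [-0.12 -0.1  -0.19] shift in current tool mm [ -11.6  271.7 -144.3] in target tool [ -12.7  272.  -143.8]
```

Emit:
{"fn": "play_rows", "kwargs": {
  "commands": [
    {"x": -0.0015,"y": 0.034,"z": -0.018,"wx": 0,"wy": 0,"wz": 0,"grip": 0.6},
    {"x": -0.0015,"y": 0.034,"z": -0.018,"wx": 0,"wy": 0,"wz": 0,"grip": 0.6},
    {"x": -0.0015,"y": 0.034,"z": -0.018,"wx": 0,"wy": 0,"wz": 0,"grip": 0.6},
    {"x": -0.0015,"y": 0.034,"z": -0.018,"wx": 0,"wy": 0,"wz": 0,"grip": 0.6},
    {"x": -0.0015,"y": 0.034,"z": -0.018,"wx": 0,"wy": 0,"wz": 0,"grip": 0.6},
    {"x": -0.0015,"y": 0.034,"z": -0.018,"wx": 0,"wy": 0,"wz": 0,"grip": 0.6},
    {"x": -0.0015,"y": 0.034,"z": -0.018,"wx": 0,"wy": 0,"wz": 0,"grip": 0.6},
    {"x": -0.0015,"y": 0.034,"z": -0.018,"wx": 0,"wy": 0,"wz": 0,"grip": 0.6},
    {"x": 0,"y": 0,"z": 0,"wx": 0,"wy": 0,"wz": 0,"grip": 0.6}
  ]
}}

```text
clock: 2.78
eef_pos: [548.2, -307.6, 165.8]
eef_rot: [-2.529, -0.0, 0.033]
wrist_force: [-0.0, 0.7, 0.3]
finger_gap: 56.3
```

```bash
python3 - <<'E'
from tgt import *
st=manip.read_state();print(st['joints'].round(2),st['eef_pos'],st['eef_rot'])
p,d=manip.camera("wrist"); cv2.imwrite("pics/wrist1.png",p[:,:,::-1]); np.save("pics/wrist1.npy",d);np.save("pics/st1.npy",np.r_[st['eef_pos'],st['eef_rot']])
E
```

```text
[-0.75  0.76  1.03  0.43  1.78  0.79] [ 548.20049584 -307.58898952  165.77431427] [-2.52924583e+00 -1.40954731e-04  3.27970772e-02]
```

View pics/wrist1.png

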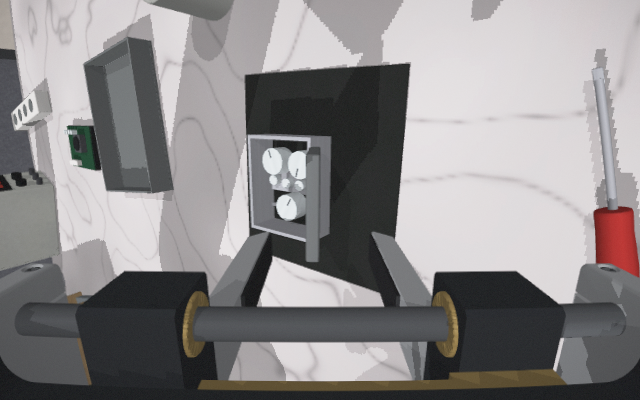

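```bash
cat > an.py <<'E'
from tgt import *
def analyse(tag,zoff=3,show=True):
    s=np.load(f"pics/st{tag}.npy");st=dict(eef_pos=s[:3],eef_rot=s[3:])
    d=np.load(f"pics/wrist{tag}.npy");P=cloud("wrist",d,st)
    v,u=np.mgrid[:400,:640]
    x,y,z=P[...,0],P[...,1],P[...,2]
    m=(u>240)&(u<335)&(v>125)&(v<268)&(z>88)&(z<110);X=P[m]
    r=cv2.minAreaRect(X[:,:2].astype(np.float32));print('handle end',m.sum(),r,np.percentile(X[:,2],[5,50,95]).round(1),X.mean(0).round(1))
    m=(u>240)&(u<335)&(v>125)&(v<250)&(z>34)&(z<45);X=P[m]
    r=cv2.minAreaRect(X[:,:2].astype(np.float32));print('rim',m.sum(),r,np.median(X[:,2]).round(1))
    im=cv2.imread(f"pics/wrist{tag}.png").max(2)
    m=(im<60)&(v<270)&(u>240)&(u<415)&(abs(z)<12);X=P[m];print('mat z',np.median(z[m]).round(1),'desk',np.median(z[:200,430:560]))
    print('mat',cv2.minAreaRect(X[:,:2].astype(np.float32)))
    cs=np.array([(306,148),(320,149),(319,262),(306,261)]);print(onplane('wrist',cs,100,st).round(1))
analyse(1)
E
python3 an.py; python3 -c "
import cv2;i=cv2.imread('pics/wrist1.png')[120:275,235:345];cv2.imwrite('pics/c1.png',cv2.resize(i,None,fx=4,fy=4,interpolation=2)[:600])"
```

```text
handle end 1550 ((544.37060546875, -251.75025939941406), (94.775634765625, 15.275103569030762), 4.479541778564453) [ 94.7  98.7 101.3] [ 546.7 -252.2   98.4]
rim 1292 ((541.8682861328125, -166.14749145507812), (114.59233093261719, 104.84842681884766), 0.9854163527488708) 41.3
mat z 4.4 desk 1.4106317768775796
mat ((551.4041748046875, -180.21041870117188), (237.8817596435547, 219.52931213378906), 0.09877482801675797)
[[ 595.4 -245.3  100. ]
 [ 595.7 -259.2  100. ]
 [ 499.4 -261.4  100. ]
 [ 496.3 -247.4  100. ]]
```

View pics/c1.png

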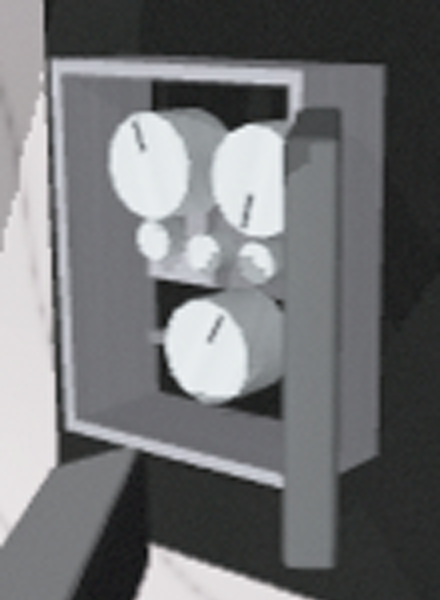

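```bash
cat > yaw.py <<'E'
from tgt import *
import sys
tag=sys.argv[1]
s=np.load(f"pics/st{tag}.npy");st=dict(eef_pos=s[:3],eef_rot=s[3:])
P=cloud("wrist",np.load(f"pics/wrist{tag}.npy"),st)
v,u=np.mgrid[:400,:640];x,y,z=P[...,0],P[...,1],P[...,2]
def lin(m,l):
    X=P[m];
    for _ in range(3):
        c=np.polyfit(X[:,0],X[:,1],1);r=X[:,1]-np.polyval(c,X[:,0]);X=X[abs(r)<2.0*r.std()+.1]
    print(l,m.sum(),'angle',np.degrees(np.arctan(c[0])).round(2),'y at 543',np.polyval(c,543).round(1),'x range',np.percentile(X[:,0],[1,99]).round(1),'res',r.std().round(2),'z',np.median(X[:,2]).round(1))
b=(u>240)&(u<335)&(v>125)&(v<268)
lin(b&(z>96)&(z<104)&(y<-240),'handle end')
lin(b&(z>39)&(z<46)&(y>-125),'far rim')
lin(b&(z>60)&(z<90)&(y<-220),'handle face')
for t in(65,70,75,80,85,90): lin(b&(z>t-2)&(z<t+2)&(y<-215),'face %d'%t)
m=b&(z>39)&(z<46)&(y>-190)&(y<-125)
for sgn,l in((x>570,'+x wall'),(x<515,'-x wall')):
    X=P[m&sgn];c=np.polyfit(X[:,1],X[:,0],1);print(l,len(X),np.degrees(np.arctan(-c[0])).round(2),np.polyval(c,-166).round(1))
E
python3 yaw.py 1
```

```text
handle end 1322 angle 1.02 y at 543 -251.7 x range [498.1 590.2] res 2.66 z 99.1
far rim 411 angle 1.22 y at 543 -118.6 x range [485.4 597.4] res 1.43 z 41.7
handle face 50 angle 6.66 y at 543 -241.9 x range [550.4 591.1] res 6.82 z 77.0
face 65 6 angle 85.68 y at 543 -856.0 x range [589.9 590.7] res 0.97 z 64.7
face 70 7 angle -86.36 y at 543 519.5 x range [590.5 590.9] res 0.75 z 71.4
face 75 5 angle 10.48 y at 543 -244.2 x range [554.3 591. ] res 4.41 z 73.9
face 80 10 angle 80.75 y at 543 -531.6 x range [589.8 591. ] res 2.61 z 80.1
face 85 8 angle 7.61 y at 543 -250.7 x range [558.5 591.1] res 1.02 z 84.6
face 90 5 angle -84.99 y at 543 302.6 x range [590.9 591.1] res 4.19 z 90.1
+x wall 172 0.96 597.1
-x wall 173 1.07 487.3
```

```bash
python3 - <<'E'
from tgt import *
R=tgtR(91.1)
g=np.array([543.7,-237.5,76])
delta(g+R[:,2]*(19),R)
E
```

```text
rotvec tool deg [-0.08  0.47  0.72] shift in current tool mm [ -2.4  -4.4 132.4] in target tool [ -3.5  -4.5 132.4]
```

Emit:
{"fn": "play_rows", "kwargs": {
  "commands": [
    {"x": -0.0035,"y": -0.0045,"z": 0,"wx": 0,"wy": 0.47,"wz": 0.72,"grip": 0.6},
    {"x": 0,"y": 0,"z": 0.02,"wx": 0,"wy": 0,"wz": 0,"grip": 0.6},
    {"x": 0,"y": 0,"z": 0.02,"wx": 0,"wy": 0,"wz": 0,"grip": 0.6},
    {"x": 0,"y": 0,"z": 0.02,"wx": 0,"wy": 0,"wz": 0,"grip": 0.6},
    {"x": 0,"y": 0,"z": 0.02,"wx": 0,"wy": 0,"wz": 0,"grip": 0.6},
    {"x": 0,"y": 0,"z": 0,"wx": 0,"wy": 0,"wz": 0,"grip": 0.6}
  ]
}}

```text
clock: 3.58
eef_pos: [544.1, -254.4, 104.2]
eef_rot: [-2.529, 0.0, 0.022]
wrist_force: [-0.2, 0.3, -0.6]
finger_gap: 56.6
```

```bash
python3 - <<'E'
from tgt import *
R=tgtR(91.1)
g=np.array([543.7,-237.5,76])
delta(g+R[:,2]*(19),R)
st=manip.read_state()
p,d=manip.camera("wrist"); cv2.imwrite("pics/wrist2.png",p[:,:,::-1]); np.save("pics/wrist2.npy",d);np.save("pics/st2.npy",np.r_[st['eef_pos'],st['eef_rot']])
p,d=manip.camera("side"); cv2.imwrite("pics/side2.png",cv2.resize(p[200:330,230:400,::-1],None,fx=4,fy=4))
E
```

```text
rotvec tool deg [-0.09  0.09  0.11] shift in current tool mm [ 0.   2.4 51.8] in target tool [-0.   2.3 51.8]
```

View pics/wrist2.png

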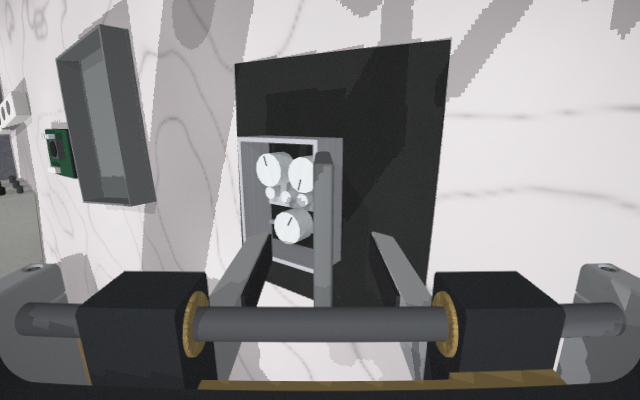

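View pics/side2.png

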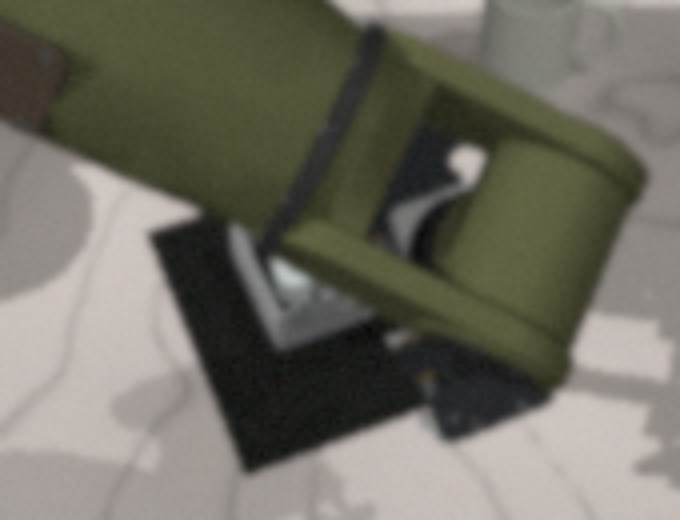

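```bash
sed -i 's/(u>240)&(u<335)/(u>232)\&(u<342)/' yaw.py; python3 yaw.py 2 | head -2
```

```text
handle end 1791 angle 1.23 y at 543 -251.7 x range [527.6 590.7] res 2.51 z 99.1
far rim 567 angle 1.14 y at 543 -118.4 x range [496.9 596.6] res 1.4 z 41.8
```

Emit:
{"fn": "play_rows", "kwargs": {
  "commands": [
    {"x": 0,"y": 0.002,"z": 0.012,"wx": 0,"wy": 0,"wz": 0,"grip": 0.6},
    {"x": 0,"y": 0,"z": 0.012,"wx": 0,"wy": 0,"wz": 0,"grip": 0.6},
    {"x": 0,"y": 0,"z": 0.012,"wx": 0,"wy": 0,"wz": 0,"grip": 0.6},
    {"x": 0,"y": 0,"z": 0.012,"wx": 0,"wy": 0,"wz": 0,"grip": 0.6},
    {"x": 0,"y": 0,"z": 0.004,"wx": 0,"wy": 0,"wz": 0,"grip": 0.6},
    {"x": 0,"y": 0,"z": 0,"wx": 0,"wy": 0,"wz": 0,"grip": 0.6}
  ]
}}

```text
clock: 4.42
eef_pos: [543.9, -227.8, 60.5]
eef_rot: [-2.53, -0.001, 0.021]
wrist_force: [0.1, 0.2, -0.5]
finger_gap: 56.5
```

```bash
python3 - <<'E'
from tgt import *
R=tgtR(91.1)
g=np.array([543.7,-237.5,76])
delta(g+R[:,2]*(19),R)
st=manip.read_state()
p,d=manip.camera("wrist"); cv2.imwrite("pics/wrist3.png",p[:,:,::-1]); np.save("pics/wrist3.npy",d);np.save("pics/st3.npy",np.r_[st['eef_pos'],st['eef_rot']])
E
```

```text
rotvec tool deg [-0.03  0.    0.09] shift in current tool mm [-0.3 -1.   0.8] in target tool [-0.3 -1.   0.8]
```

View pics/wrist3.png

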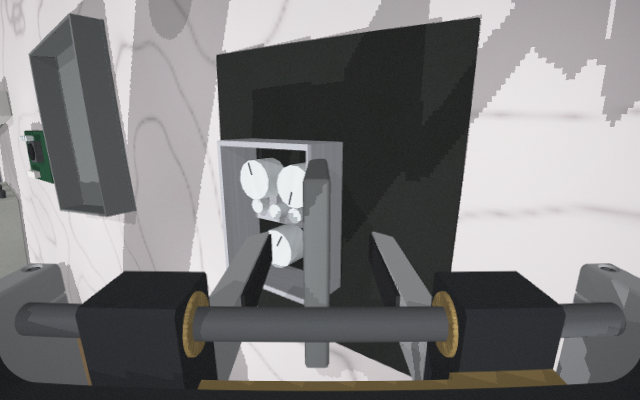

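Emit:
{"fn": "play_rows", "kwargs": {
  "commands": [
    {"x": 0,"y": -0.001,"z": 0,"wx": 0,"wy": 0,"wz": 0,"grip": 0.4},
    {"x": 0,"y": 0,"z": 0,"wx": 0,"wy": 0,"wz": 0,"grip": 0.25},
    {"x": 0,"y": 0,"z": 0,"wx": 0,"wy": 0,"wz": 0,"grip": 0.2},
    {"x": 0,"y": 0,"z": 0,"wx": 0,"wy": 0,"wz": 0,"grip": 0.17},
    {"x": 0,"y": 0,"z": 0,"wx": 0,"wy": 0,"wz": 0,"grip": 0.14},
    {"x": 0,"y": 0,"z": 0,"wx": 0,"wy": 0,"wz": 0,"grip": 0.11},
    {"x": 0,"y": 0,"z": 0,"wx": 0,"wy": 0,"wz": 0,"grip": 0.08},
    {"x": 0,"y": 0,"z": 0,"wx": 0,"wy": 0,"wz": 0,"grip": 0.05},
    {"x": 0,"y": 0,"z": 0,"wx": 0,"wy": 0,"wz": 0,"grip": 0}
  ],
  "squeeze": 10
}}

```text
clock: 5.6
eef_pos: [543.9, -227.0, 61.3]
eef_rot: [-2.53, -0.001, 0.021]
wrist_force: [-0.1, 2.4, 5.1]
finger_gap: 11.9
```

Emit:
{"fn": "play_rows", "kwargs": {
  "commands": [
    {"x": 0,"y": 0,"z": 0,"wx": 0,"wy": 0,"wz": 0,"grip": 0},
    {"x": 0,"y": 0,"z": 0,"wx": 0,"wy": 0,"wz": 0,"grip": 0}
  ],
  "squeeze": 55
}}

```text
clock: 5.85
eef_pos: [543.9, -227.0, 61.4]
eef_rot: [-2.53, -0.001, 0.02]
wrist_force: [-0.7, 4.4, 4.8]
finger_gap: 11.6
```

```bash
python3 - <<'E'
from tgt import *
st=manip.read_state();print(st)
p,d=manip.camera("wrist"); cv2.imwrite("pics/wrist4.png",p[:,:,::-1]); np.save("pics/wrist4.npy",d);np.save("pics/st4.npy",np.r_[st['eef_pos'],st['eef_rot']])
Rc=Rn.from_euler('xyz',st['eef_rot']).as_matrix();print('world up in tool',Rc.T@[0,0,1], Rc.T@[1,0,0],Rc.T@[0,1,0])
E
sed -i 's/(u>232)/(u>205)/' yaw.py; python3 yaw.py 4 | head -2
```

```text
{'clock': 5.85, 'joints': array([-0.66513718,  0.75553677,  1.30616538,  0.46243096,  1.50489929,
        0.75266272]), 'qd': array([-1.35688452e-03, -9.01395330e-04, -1.96527455e-04,  1.19185461e-03,
        1.77636231e-05, -3.47338562e-04]), 'effort': array([-1.62072357e+00, -6.92719316e+01, -3.01104105e+01, -3.18442952e-03,
       -3.10320156e-01, -5.92977740e-02]), 'eef_pos': array([ 543.87583782, -226.9699575 ,   61.3995408 ]), 'eef_rot': array([-2.52978411e+00, -1.12982959e-03,  2.04557218e-02]), 'wrist_force': array([-0.71977375,  4.37763122,  4.78186169]), 'moment': array([1.13641331, 0.19148402, 0.04522516]), 'finger_gap': 11.620546855558663}
world up in tool [ 0.00112983 -0.57434853 -0.8186101 ] [ 0.99979015  0.01739288 -0.01082321] [ 0.02045428 -0.81842609  0.57424765]
handle end 2241 angle 1.22 y at 543 -252.1 x range [551.4 591. ] res 2.6 z 99.1
far rim 873 angle 1.25 y at 543 -119.0 x range [491.8 596.8] res 1.23 z 42.0Traceback (most recent call last):
  File "yaw.py", line 19, in <module>
    X=P[m&sgn];c=np.polyfit(X[:,1],X[:,0],1);print(l,len(X),np.degrees(np.arctan(-c[0])).round(2),np.polyval(c,-166).round(1))
                 ~~~~~~~~~~^^^^^^^^^^^^^^^^^
    raise TypeError("expected non-empty vector for x")
TypeError: expected non-empty vector for x
```

View pics/wrist4.png

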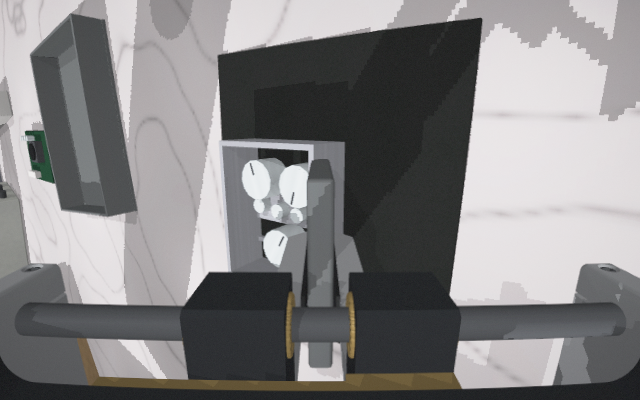

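```bash
python3 - <<'E'
from h import *
P=cloud('scene',np.load('pics/scene0.npy'));X=P[205:252,328:366].reshape(-1,3);X=X[(X[:,2]>60)&(X[:,2]<110)];print(X.min(0),X.max(0))
P=cloud('side',np.load('pics/side0.npy'));X=P[185:225,345:390].reshape(-1,3);X=X[(X[:,2]>60)&(X[:,2]<110)];print(X.min(0),X.max(0))
E
```

```text
[742.86146275 -57.29613959  60.08987793] [848.21745365  26.83291253  96.6800916 ]
[742.704179   -59.23268341  60.00824864] [847.17403293  25.62783197  93.96898023]
```

Emit:
{"fn": "play_rows", "kwargs": {
  "commands": [
    {"x": 0,"y": -0.0011,"z": -0.0016,"wx": 0,"wy": 0,"wz": 0,"grip": 0},
    {"x": 0,"y": -0.0023,"z": -0.0033,"wx": 0,"wy": 0,"wz": 0,"grip": 0},
    {"x": 0,"y": -0.004,"z": -0.0057,"wx": 0,"wy": 0,"wz": 0,"grip": 0},
    {"x": 0,"y": -0.0057,"z": -0.0082,"wx": 0,"wy": 0,"wz": 0,"grip": 0},
    {"x": 0,"y": -0.0057,"z": -0.0082,"wx": 0,"wy": 0,"wz": 0,"grip": 0},
    {"x": 0,"y": -0.0057,"z": -0.0082,"wx": 0,"wy": 0,"wz": 0,"grip": 0},
    {"x": 0,"y": -0.004,"z": -0.0057,"wx": 0,"wy": 0,"wz": 0,"grip": 0},
    {"x": 0,"y": -0.0023,"z": -0.0033,"wx": 0,"wy": 0,"wz": 0,"grip": 0},
    {"x": 0,"y": -0.0011,"z": -0.0016,"wx": 0,"wy": 0,"wz": 0,"grip": 0},
    {"x": 0,"y": 0,"z": 0,"wx": 0,"wy": 0,"wz": 0,"grip": 0}
  ]
}}

```text
clock: 7.15
eef_pos: [543.7, -227.3, 116.8]
eef_rot: [-2.53, -0.001, 0.02]
wrist_force: [0.1, -0.3, -1.4]
finger_gap: 12.1
```

```bash
cat > look.py <<'E'
import sys
from tgt import *
t=sys.argv[1]
st=manip.read_state();print({k:np.round(st[k],2) for k in('clock','joints','eef_pos','eef_rot','wrist_force','finger_gap')})
for n in sys.argv[2:]:
    p,d=manip.camera(n); cv2.imwrite(f"pics/{n}{t}.png",p[:,:,::-1]); np.save(f"pics/{n}{t}.npy",d);np.save(f"pics/st{t}.npy",np.r_[st['eef_pos'],st['eef_rot']])
R=Rn.from_euler('xyz',st['eef_rot']).as_matrix();print('world x,y,z in tool',*[R.T[:,i].round(3) for i in range(3)])
E
python3 look.py 5 wrist
```

```text
{'clock': np.float64(7.15), 'joints': array([-0.67,  0.69,  1.28,  0.46,  1.59,  0.79]), 'eef_pos': array([ 543.71, -227.27,  116.83]), 'eef_rot': array([-2.53, -0.  ,  0.02]), 'wrist_force': array([ 0.13, -0.26, -1.44]), 'finger_gap': np.float64(12.12)}
world x,y,z in tool [ 1.     0.017 -0.011] [ 0.02  -0.819  0.574] [ 0.001 -0.574 -0.819]
```

View pics/wrist5.png

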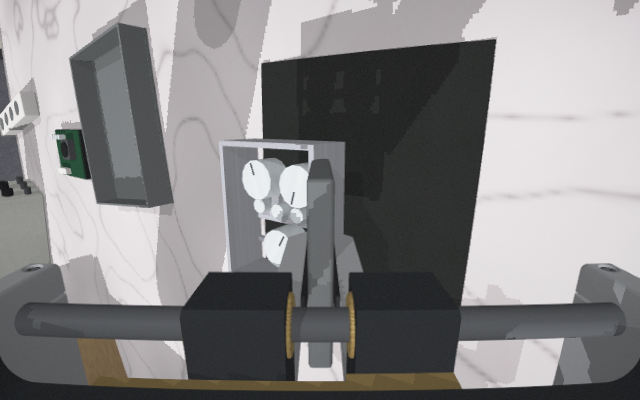

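Emit:
{"fn": "play_rows", "kwargs": {
  "commands": [
    {"x": 0.0003,"y": -0.0016,"z": 0.0011,"wx": 0,"wy": 0,"wz": 0,"grip": 0},
    {"x": 0.0009,"y": -0.0041,"z": 0.0029,"wx": 0,"wy": 0,"wz": 0,"grip": 0},
    {"x": 0.0015,"y": -0.0073,"z": 0.0051,"wx": 0,"wy": 0,"wz": 0,"grip": 0},
    {"x": 0.0022,"y": -0.0106,"z": 0.0074,"wx": 0,"wy": 0,"wz": 0,"grip": 0},
    {"x": 0.0029,"y": -0.0139,"z": 0.0097,"wx": 0,"wy": 0,"wz": 0,"grip": 0},
    {"x": 0.0036,"y": -0.0171,"z": 0.012,"wx": 0,"wy": 0,"wz": 0,"grip": 0},
    {"x": 0.0041,"y": -0.0196,"z": 0.0137,"wx": 0,"wy": 0,"wz": 0,"grip": 0},
    {"x": 0.0043,"y": -0.0204,"z": 0.0143,"wx": 0,"wy": 0,"wz": 0,"grip": 0},
    {"x": 0.0043,"y": -0.0204,"z": 0.0143,"wx": 0,"wy": 0,"wz": 0,"grip": 0},
    {"x": 0.0043,"y": -0.0204,"z": 0.0143,"wx": 0,"wy": 0,"wz": 0,"grip": 0},
    {"x": 0.0043,"y": -0.0204,"z": 0.0143,"wx": 0,"wy": 0,"wz": 0,"grip": 0},
    {"x": 0.0043,"y": -0.0204,"z": 0.0143,"wx": 0,"wy": 0,"wz": 0,"grip": 0},
    {"x": 0.0043,"y": -0.0204,"z": 0.0143,"wx": 0,"wy": 0,"wz": 0,"grip": 0},
    {"x": 0.0043,"y": -0.0204,"z": 0.0143,"wx": 0,"wy": 0,"wz": 0,"grip": 0},
    {"x": 0.0043,"y": -0.0204,"z": 0.0143,"wx": 0,"wy": 0,"wz": 0,"grip": 0}
  ]
}}

```text
clock: 9.07
eef_pos: [587.4, 65.6, 117.2]
eef_rot: [-2.53, -0.001, 0.021]
wrist_force: [-0.6, -0.0, -2.4]
finger_gap: 11.5
```

Emit:
{"fn": "play_rows", "kwargs": {
  "commands": [
    {"x": 0.0041,"y": -0.0196,"z": 0.0137,"wx": 0,"wy": 0,"wz": 0,"grip": 0},
    {"x": 0.0036,"y": -0.0171,"z": 0.012,"wx": 0,"wy": 0,"wz": 0,"grip": 0},
    {"x": 0.0029,"y": -0.0139,"z": 0.0097,"wx": 0,"wy": 0,"wz": 0,"grip": 0},
    {"x": 0.0022,"y": -0.0106,"z": 0.0074,"wx": 0,"wy": 0,"wz": 0,"grip": 0},
    {"x": 0.002,"y": -0.0098,"z": 0.0069,"wx": 0,"wy": 0,"wz": 0,"grip": 0},
    {"x": 0.0015,"y": -0.0073,"z": 0.0051,"wx": 0,"wy": 0,"wz": 0,"grip": 0},
    {"x": 0.0009,"y": -0.0041,"z": 0.0029,"wx": 0,"wy": 0,"wz": 0,"grip": 0},
    {"x": 0.0003,"y": -0.0016,"z": 0.0011,"wx": 0,"wy": 0,"wz": 0,"grip": 0},
    {"x": 0,"y": 0,"z": 0,"wx": 0,"wy": 0,"wz": 0,"grip": 0}
  ]
}}

```text
clock: 10.2
eef_pos: [603.2, 166.2, 117.1]
eef_rot: [-2.53, -0.001, 0.02]
wrist_force: [0.1, -0.3, -2.1]
finger_gap: 11.5
```

```bash
python3 look.py 6 wrist scene; python3 -c "
import cv2;i=cv2.imread('pics/scene6.png')[80:280,180:440];cv2.imwrite('pics/c6.png',cv2.resize(i,None,fx=3,fy=3,interpolation=2))"
```

```text
{'clock': np.float64(10.2), 'joints': array([-0.04,  0.56,  1.48,  0.66,  1.22,  1.24]), 'eef_pos': array([603.16, 166.22, 117.14]), 'eef_rot': array([-2.53, -0.  ,  0.02]), 'wrist_force': array([ 0.06, -0.33, -2.12]), 'finger_gap': np.float64(11.47)}
world x,y,z in tool [ 1.     0.017 -0.011] [ 0.02  -0.819  0.574] [ 0.001 -0.574 -0.819]
```

View pics/wrist6.png

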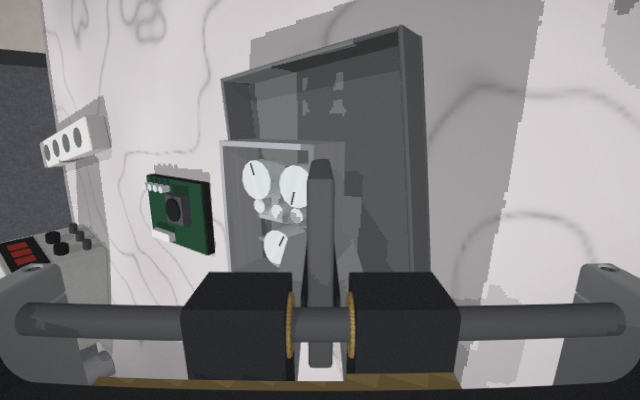

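View pics/c6.png

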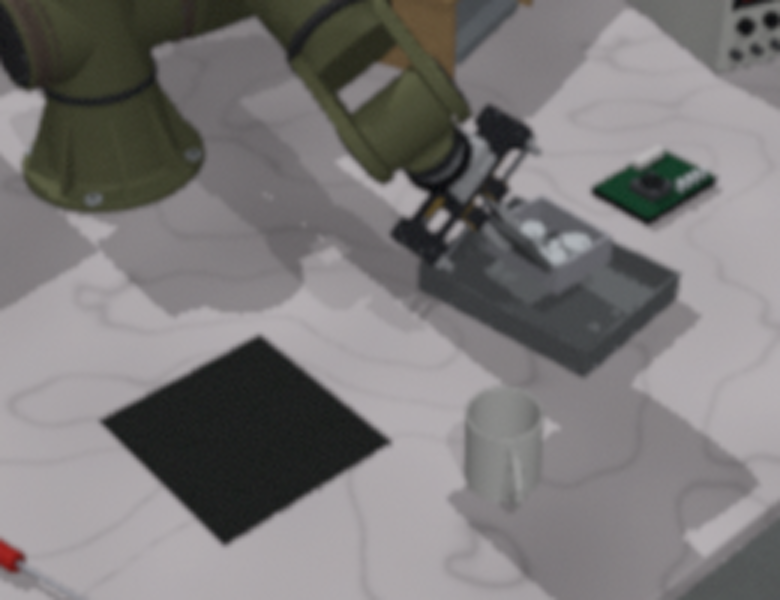

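Emit:
{"fn": "play_rows", "kwargs": {
  "commands": [
    {"x": 0.01,"y": 0,"z": 0,"wx": 0,"wy": 0,"wz": 0,"grip": 0},
    {"x": -0.02,"y": 0,"z": 0,"wx": 0,"wy": 0,"wz": 0,"grip": 0},
    {"x": 0.02,"y": 0,"z": 0,"wx": 0,"wy": 0,"wz": 0,"grip": 0},
    {"x": -0.02,"y": 0,"z": 0,"wx": 0,"wy": 0,"wz": 0,"grip": 0},
    {"x": 0.02,"y": 0,"z": 0,"wx": 0,"wy": 0,"wz": 0,"grip": 0},
    {"x": -0.02,"y": 0,"z": 0,"wx": 0,"wy": 0,"wz": 0,"grip": 0},
    {"x": 0.01,"y": 0,"z": 0,"wx": 0,"wy": 0,"wz": 0,"grip": 0},
    {"x": 0,"y": 0,"z": 0,"wx": 0,"wy": 0,"wz": 0,"grip": 0}
  ],
  "squeeze": 60
}}

```text
clock: 11.3
eef_pos: [604.3, 166.3, 117.3]
eef_rot: [-2.53, -0.002, 0.02]
wrist_force: [-0.8, 1.0, -2.8]
finger_gap: 11.6
```

```bash
python3 look.py 7 wrist side; python3 -c "
import cv2;i=cv2.imread('pics/side7.png')[120:220,220:350];cv2.imwrite('pics/c7.png',cv2.resize(i,None,fx=5,fy=5,interpolation=2))"
```

```text
{'clock': np.float64(11.3), 'joints': array([-0.04,  0.56,  1.48,  0.66,  1.22,  1.24]), 'eef_pos': array([604.31, 166.28, 117.34]), 'eef_rot': array([-2.53, -0.  ,  0.02]), 'wrist_force': array([-0.75,  1.02, -2.79]), 'finger_gap': np.float64(11.64)}
world x,y,z in tool [ 1.     0.018 -0.01 ] [ 0.02  -0.819  0.574] [ 0.002 -0.574 -0.819]
```

View pics/wrist7.png

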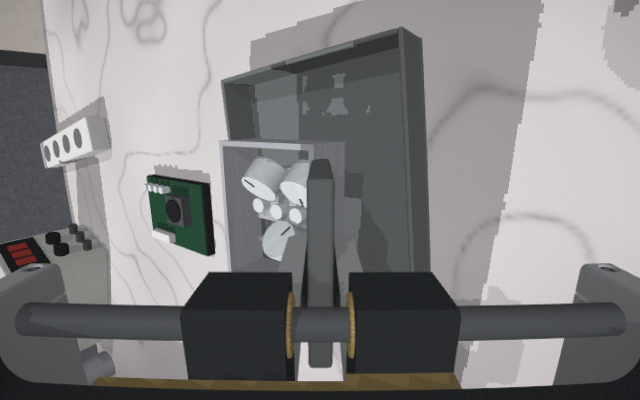

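View pics/c7.png

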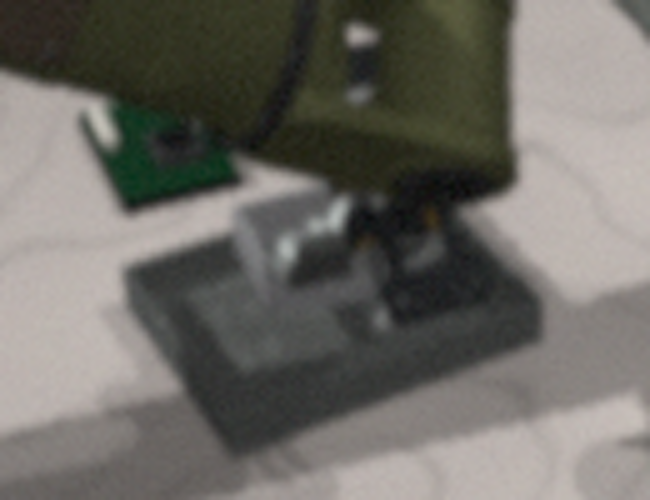

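Emit:
{"fn": "play_rows", "kwargs": {
  "commands": [
    {"x": 0.016,"y": 0,"z": 0,"wx": 0,"wy": 0,"wz": 0,"grip": 0},
    {"x": -0.032,"y": 0,"z": 0,"wx": 0,"wy": 0,"wz": 0,"grip": 0},
    {"x": 0.032,"y": 0,"z": 0,"wx": 0,"wy": 0,"wz": 0,"grip": 0},
    {"x": -0.032,"y": 0,"z": 0,"wx": 0,"wy": 0,"wz": 0,"grip": 0},
    {"x": 0.032,"y": 0,"z": 0,"wx": 0,"wy": 0,"wz": 0,"grip": 0},
    {"x": -0.032,"y": 0,"z": 0,"wx": 0,"wy": 0,"wz": 0,"grip": 0},
    {"x": 0.032,"y": 0,"z": 0,"wx": 0,"wy": 0,"wz": 0,"grip": 0},
    {"x": -0.032,"y": 0,"z": 0,"wx": 0,"wy": 0,"wz": 0,"grip": 0},
    {"x": 0.016,"y": 0,"z": 0,"wx": 0,"wy": 0,"wz": 0,"grip": 0},
    {"x": 0,"y": 0,"z": 0,"wx": 0,"wy": 0,"wz": 0,"grip": 0}
  ]
}}

```text
clock: 12.65
eef_pos: [603.7, 166.4, 117.3]
eef_rot: [-2.53, -0.002, 0.02]
wrist_force: [0.1, -0.3, -1.6]
finger_gap: 11.2
```

```bash
python3 look.py 8 wrist; python3 -c "
import cv2;i=cv2.imread('pics/wrist8.png')[20:300,200:440];cv2.imwrite('pics/c8.png',cv2.resize(i,None,fx=2.1,fy=2.1,interpolation=2))"
```

```text
{'clock': np.float64(12.65), 'joints': array([-0.04,  0.56,  1.48,  0.66,  1.22,  1.24]), 'eef_pos': array([603.7 , 166.36, 117.27]), 'eef_rot': array([-2.53, -0.  ,  0.02]), 'wrist_force': array([ 0.1 , -0.31, -1.61]), 'finger_gap': np.float64(11.18)}
world x,y,z in tool [ 1.     0.018 -0.01 ] [ 0.02  -0.819  0.574] [ 0.002 -0.574 -0.819]
```

View pics/c8.png

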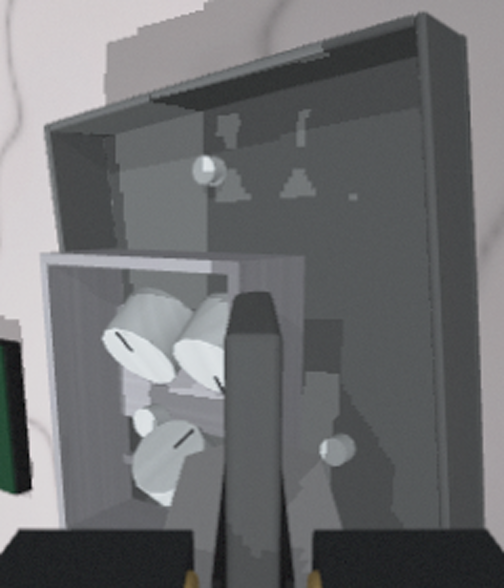

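Emit:
{"fn": "play_rows", "kwargs": {
  "commands": [
    {"x": 0.018,"y": 0,"z": 0,"wx": 0,"wy": 0,"wz": 0,"grip": 0},
    {"x": -0.036,"y": 0,"z": 0,"wx": 0,"wy": 0,"wz": 0,"grip": 0},
    {"x": 0.036,"y": 0,"z": 0,"wx": 0,"wy": 0,"wz": 0,"grip": 0},
    {"x": -0.036,"y": 0,"z": 0,"wx": 0,"wy": 0,"wz": 0,"grip": 0},
    {"x": 0.036,"y": 0,"z": 0,"wx": 0,"wy": 0,"wz": 0,"grip": 0},
    {"x": -0.036,"y": 0,"z": 0,"wx": 0,"wy": 0,"wz": 0,"grip": 0},
    {"x": 0.036,"y": 0,"z": 0,"wx": 0,"wy": 0,"wz": 0,"grip": 0},
    {"x": -0.036,"y": 0,"z": 0,"wx": 0,"wy": 0,"wz": 0,"grip": 0},
    {"x": 0.018,"y": 0,"z": 0,"wx": 0,"wy": 0,"wz": 0,"grip": 0},
    {"x": 0,"y": 0,"z": 0,"wx": 0,"wy": 0,"wz": 0,"grip": 0}
  ]
}}

```text
clock: 13.95
eef_pos: [603.5, 166.3, 117.3]
eef_rot: [-2.53, -0.002, 0.02]
wrist_force: [-0.3, -0.2, -2.2]
finger_gap: 11.8
```

```bash
python3 look.py 9 wrist scene side; python3 -c "
import cv2;i=cv2.imread('pics/wrist9.png')[20:300,200:440];cv2.imwrite('pics/c9.png',cv2.resize(i,None,fx=2.1,fy=2.1,interpolation=2))
i=cv2.imread('pics/side9.png')[140:220,235:345];j=cv2.imread('pics/scene9.png')[140:220,300:410];cv2.imwrite('pics/d9.png',cv2.resize(cv2.hconcat([i,j]),None,fx=3.6,fy=3.6,interpolation=2))"
```

```text
{'clock': np.float64(13.95), 'joints': array([-0.04,  0.56,  1.48,  0.66,  1.22,  1.24]), 'eef_pos': array([603.5 , 166.34, 117.31]), 'eef_rot': array([-2.53, -0.  ,  0.02]), 'wrist_force': array([-0.34, -0.18, -2.17]), 'finger_gap': np.float64(11.82)}
world x,y,z in tool [ 1.     0.018 -0.01 ] [ 0.02  -0.819  0.574] [ 0.002 -0.574 -0.819]
```

View pics/c9.png

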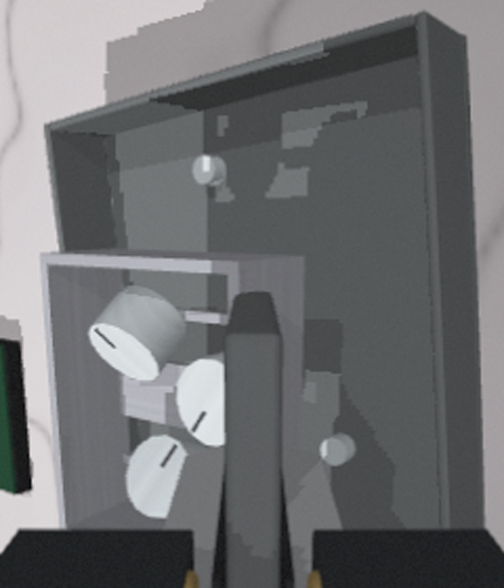

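View pics/d9.png

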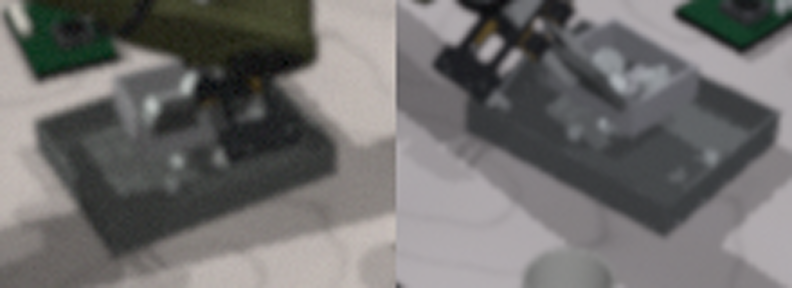

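Emit:
{"fn": "play_rows", "kwargs": {
  "commands": [
    {"x": 0.018,"y": 0,"z": 0,"wx": 0,"wy": 0,"wz": 0,"grip": 0},
    {"x": -0.036,"y": 0.005,"z": -0.0035,"wx": 0,"wy": 0,"wz": 0,"grip": 0},
    {"x": 0.036,"y": -0.01,"z": 0.007,"wx": 0,"wy": 0,"wz": 0,"grip": 0},
    {"x": -0.036,"y": 0.01,"z": -0.007,"wx": 0,"wy": 0,"wz": 0,"grip": 0},
    {"x": 0.036,"y": -0.01,"z": 0.007,"wx": 0,"wy": 0,"wz": 0,"grip": 0},
    {"x": -0.036,"y": 0.01,"z": -0.007,"wx": 0,"wy": 0,"wz": 0,"grip": 0},
    {"x": 0.036,"y": -0.005,"z": 0.0035,"wx": 0,"wy": 0,"wz": 0,"grip": 0},
    {"x": -0.036,"y": 0,"z": 0,"wx": 0,"wy": 0,"wz": 0,"grip": 0},
    {"x": 0.036,"y": 0,"z": 0,"wx": 0,"wy": 0,"wz": 0,"grip": 0},
    {"x": -0.036,"y": 0,"z": 0,"wx": 0,"wy": 0,"wz": 0,"grip": 0},
    {"x": 0.018,"y": 0,"z": 0,"wx": 0,"wy": 0,"wz": 0,"grip": 0},
    {"x": 0,"y": 0,"z": 0,"wx": 0,"wy": 0,"wz": 0,"grip": 0}
  ]
}}

```text
clock: 15.6
eef_pos: [603.5, 166.4, 117.4]
eef_rot: [-2.53, -0.002, 0.02]
wrist_force: [0.1, 0.2, -1.7]
finger_gap: 11.8
```

```bash
python3 look.py 10 wrist scene side; cat > crop.py <<'E'
import cv2,sys
t=sys.argv[1]
i=cv2.imread(f'pics/wrist{t}.png')[20:300,200:440];cv2.imwrite(f'pics/c{t}.png',cv2.resize(i,None,fx=2.1,fy=2.1,interpolation=2))
i=cv2.imread(f'pics/side{t}.png')[140:220,235:345];j=cv2.imread(f'pics/scene{t}.png')[140:220,300:410];cv2.imwrite(f'pics/d{t}.png',cv2.resize(cv2.hconcat([i,j]),None,fx=3.6,fy=3.6,interpolation=2))
E
python3 crop.py 10
python3 - <<'E'
from h import *
for n in('scene','side'):
    P=cloud(n,np.load(f'pics/{n}10.npy'))
    L=(P-[602,232,4])@Rn.from_euler('z',97.4,degrees=True).as_matrix()
    m=(abs(L[...,0])<85)&(abs(L[...,1])<115)&(L[...,2]>5)&(L[...,2]<30)
    q,lab,s,c=cv2.connectedComponentsWithStats(m.astype(np.uint8))
    for j in range(1,q):
        if s[j,4]>3: print(n,s[j],P[lab==j].mean(0).round(0))
E
```

```text
{'clock': np.float64(15.6), 'joints': array([-0.04,  0.56,  1.48,  0.66,  1.22,  1.24]), 'eef_pos': array([603.47, 166.35, 117.38]), 'eef_rot': array([-2.53, -0.  ,  0.02]), 'wrist_force': array([ 0.08,  0.23, -1.69]), 'finger_gap': np.float64(11.8)}
world x,y,z in tool [ 1.     0.018 -0.01 ] [ 0.02  -0.819  0.574] [ 0.002 -0.574 -0.819]
scene [355 173   5   4  13] [592. 222.  15.]
scene [376 172   4   2   4] [626. 290.  10.]
scene [380 173   5   2   5] [642. 297.  10.]
scene [348 174   5   4  11] [576. 198.  13.]
scene [385 181   4   6  11] [694. 266.  13.]
scene [378 183   5   4   9] [679. 245.  10.]
scene [373 189   3   2   4] [684. 210.  10.]
side [306 170   2   2   4] [696. 265.  14.]
side [283 183   3   3   9] [590. 220.  16.]
side [281 189   4   3  10] [575. 194.  13.]
```

View pics/c10.png

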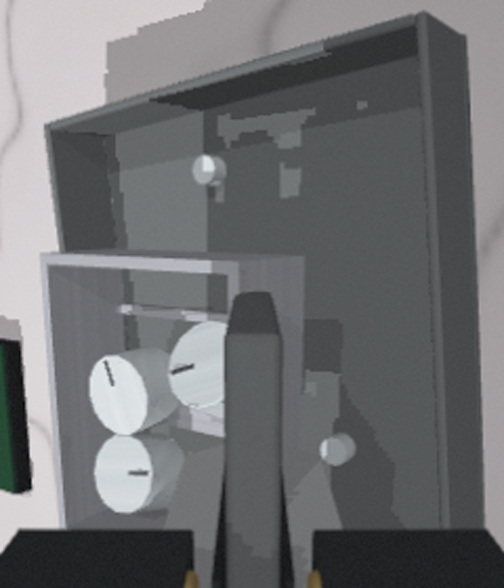

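View pics/d10.png

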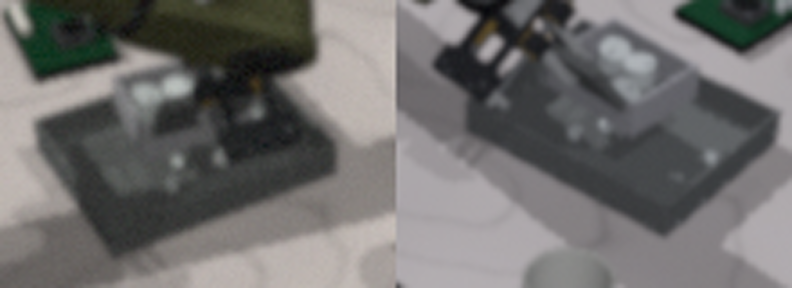

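Emit:
{"fn": "play_rows", "kwargs": {
  "commands": [
    {"x": 0,"y": -0.0017,"z": -0.0025,"wx": 0,"wy": 0,"wz": 0,"grip": 0},
    {"x": 0,"y": -0.0046,"z": -0.0066,"wx": 0,"wy": 0,"wz": 0,"grip": 0},
    {"x": 0,"y": -0.008,"z": -0.0115,"wx": 0,"wy": 0,"wz": 0,"grip": 0},
    {"x": 0,"y": -0.0103,"z": -0.0147,"wx": 0,"wy": 0,"wz": 0,"grip": 0},
    {"x": 0,"y": -0.0103,"z": -0.0147,"wx": 0,"wy": 0,"wz": 0,"grip": 0},
    {"x": 0,"y": -0.008,"z": -0.0115,"wx": 0,"wy": 0,"wz": 0,"grip": 0},
    {"x": 0,"y": -0.0046,"z": -0.0066,"wx": 0,"wy": 0,"wz": 0,"grip": 0},
    {"x": 0,"y": -0.0017,"z": -0.0025,"wx": 0,"wy": 0,"wz": 0,"grip": 0},
    {"x": 0,"y": 0,"z": 0,"wx": 0,"wy": 0,"wz": 0,"grip": 0}
  ]
}}

```text
clock: 16.88
eef_pos: [603.0, 166.1, 202.9]
eef_rot: [-2.53, -0.0, 0.02]
wrist_force: [0.3, 0.6, -2.2]
finger_gap: 11.8
```

```bash
python3 look.py 11 wrist scene side; python3 crop.py 11
cat > parts.py <<'E'
from h import *
import sys
t=sys.argv[1]
for n in('scene','side'):
    P=cloud(n,np.load(f'pics/{n}{t}.npy'))
    L=(P-[602,232,4])@Rn.from_euler('z',97.4,degrees=True).as_matrix()
    m=(abs(L[...,0])<85)&(abs(L[...,1])<115)&(L[...,2]>5)&(L[...,2]<30)
    q,lab,s,c=cv2.connectedComponentsWithStats(m.astype(np.uint8))
    for j in range(1,q):
        if s[j,4]>5: print(n,s[j],P[lab==j].mean(0).round(0))
E
python3 parts.py 11
```

```text
{'clock': np.float64(16.88), 'joints': array([-0.04,  0.47,  1.41,  0.63,  1.35,  1.34]), 'eef_pos': array([602.98, 166.11, 202.94]), 'eef_rot': array([-2.53, -0.  ,  0.02]), 'wrist_force': array([ 0.25,  0.62, -2.24]), 'finger_gap': np.float64(11.75)}
world x,y,z in tool [ 1.     0.017 -0.011] [ 0.02  -0.819  0.574] [ 0.    -0.574 -0.819]
scene [365 171   4   4  11] [606. 253.  14.]
scene [385 171   3   5   6] [650. 310.  10.]
scene [356 173   4   3  10] [591. 224.  16.]
scene [346 174   6   5  15] [575. 196.  13.]
scene [385 181   4   5  11] [692. 266.  13.]
scene [369 187   3   4   7] [672. 204.  10.]
side [304 170   4   3  10] [693. 264.  14.]
side [284 178   4   3  10] [606. 250.  13.]
side [283 183   3   3   9] [590. 221.  15.]
side [281 189   4   3  11] [575. 194.  13.]
```

View pics/c11.png

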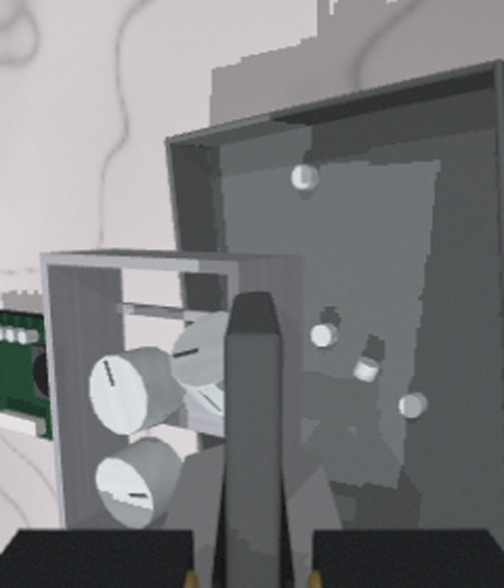

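View pics/d11.png

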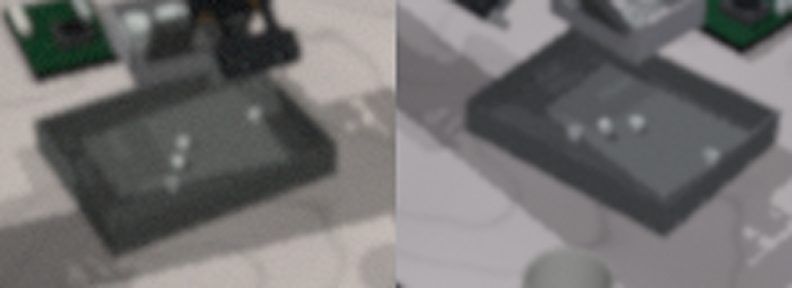

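Emit:
{"fn": "play_rows", "kwargs": {
  "commands": [
    {"x": -0.0003,"y": 0.0019,"z": -0.0008,"wx": 0,"wy": 0,"wz": 0,"grip": 0},
    {"x": -0.0007,"y": 0.0047,"z": -0.002,"wx": 0,"wy": 0,"wz": 0,"grip": 0},
    {"x": -0.0013,"y": 0.0084,"z": -0.0037,"wx": 0,"wy": 0,"wz": 0,"grip": 0},
    {"x": -0.0018,"y": 0.0121,"z": -0.0053,"wx": 0,"wy": 0,"wz": 0,"grip": 0},
    {"x": -0.0024,"y": 0.0158,"z": -0.007,"wx": 0,"wy": 0,"wz": 0,"grip": 0},
    {"x": -0.003,"y": 0.0196,"z": -0.0086,"wx": 0,"wy": 0,"wz": 0,"grip": 0},
    {"x": -0.0034,"y": 0.0224,"z": -0.0098,"wx": 0,"wy": 0,"wz": 0,"grip": 0},
    {"x": -0.0035,"y": 0.0233,"z": -0.0102,"wx": 0,"wy": 0,"wz": 0,"grip": 0},
    {"x": -0.0035,"y": 0.0233,"z": -0.0102,"wx": 0,"wy": 0,"wz": 0,"grip": 0},
    {"x": -0.0035,"y": 0.0233,"z": -0.0102,"wx": 0,"wy": 0,"wz": 0,"grip": 0},
    {"x": -0.0035,"y": 0.0233,"z": -0.0102,"wx": 0,"wy": 0,"wz": 0,"grip": 0},
    {"x": -0.0035,"y": 0.0233,"z": -0.0102,"wx": 0,"wy": 0,"wz": 0,"grip": 0},
    {"x": -0.0035,"y": 0.0233,"z": -0.0102,"wx": 0,"wy": 0,"wz": 0,"grip": 0},
    {"x": -0.0035,"y": 0.0233,"z": -0.0102,"wx": 0,"wy": 0,"wz": 0,"grip": 0}
  ]
}}

```text
clock: 18.77
eef_pos: [570.6, -101.9, 149.4]
eef_rot: [-2.53, -0.001, 0.02]
wrist_force: [-0.0, 0.1, -1.1]
finger_gap: 11.7
```

Emit:
{"fn": "play_rows", "kwargs": {
  "commands": [
    {"x": -0.0035,"y": 0.0233,"z": -0.0102,"wx": 0,"wy": 0,"wz": 0,"grip": 0},
    {"x": -0.0035,"y": 0.0233,"z": -0.0102,"wx": 0,"wy": 0,"wz": 0,"grip": 0},
    {"x": -0.0034,"y": 0.0224,"z": -0.0098,"wx": 0,"wy": 0,"wz": 0,"grip": 0},
    {"x": -0.003,"y": 0.0196,"z": -0.0086,"wx": 0,"wy": 0,"wz": 0,"grip": 0},
    {"x": -0.0024,"y": 0.0158,"z": -0.007,"wx": 0,"wy": 0,"wz": 0,"grip": 0},
    {"x": -0.0018,"y": 0.0121,"z": -0.0053,"wx": 0,"wy": 0,"wz": 0,"grip": 0},
    {"x": -0.0013,"y": 0.0084,"z": -0.0037,"wx": 0,"wy": 0,"wz": 0,"grip": 0},
    {"x": -0.0007,"y": 0.0047,"z": -0.002,"wx": 0,"wy": 0,"wz": 0,"grip": 0},
    {"x": -0.0007,"y": 0.0047,"z": -0.002,"wx": 0,"wy": 0,"wz": 0,"grip": 0},
    {"x": -0.0003,"y": 0.0019,"z": -0.0008,"wx": 0,"wy": 0,"wz": 0,"grip": 0},
    {"x": 0,"y": 0,"z": 0,"wx": 0,"wy": 0,"wz": 0,"grip": 0}
  ]
}}

```text
clock: 20.15
eef_pos: [553.6, -246.0, 120.4]
eef_rot: [-2.53, -0.001, 0.02]
wrist_force: [0.8, -0.2, -1.6]
finger_gap: 11.5
```

```bash
python3 look.py 12 wrist; python3 - <<'E'
from h import *
s=np.load("pics/st12.npy");st=dict(eef_pos=s[:3],eef_rot=s[3:])
st4=np.load("pics/st4.npy");stA=dict(eef_pos=st4[:3],eef_rot=st4[3:])
# sieve in tool frame then vs now: far rim points
for t in ('4','12'):
    s=np.load(f"pics/st{t}.npy");S=dict(eef_pos=s[:3],eef_rot=s[3:])
    P=cloud('wrist',np.load(f'pics/wrist{t}.npy'),S)
    R=Rn.from_euler('xyz',s[3:]).as_matrix()
    T=(P-s[:3])
    m=np.zeros(P.shape[:2],bool);m[130:265,205:345]=1
    q=m&(T[...,2]>-23)&(T[...,2]<-15)&(T[...,1]>100);X=T[q];c=np.polyfit(X[:,0],X[:,1],1)
    print(t,q.sum(),'far rim',np.degrees(np.arctan(c[0])).round(2),c[1].round(1),'z',np.median(X[:,2]).round(2), 'xmin/max',np.percentile(X[:,0],[1,99]).round(1))
    q=m&(T[...,0]>40)&(T[...,0]<60)&(T[...,2]>-23)&(T[...,2]<-15)&(T[...,1]<100)&(T[...,1]>20);X=T[q];print(len(X),'zslope along y',np.polyfit(X[:,1],X[:,2],1))
E
```

```text
{'clock': np.float64(20.15), 'joints': array([-0.68,  0.72,  1.21,  0.46,  1.63,  0.8 ]), 'eef_pos': array([ 553.57, -246.03,  120.42]), 'eef_rot': array([-2.53, -0.  ,  0.02]), 'wrist_force': array([ 0.78, -0.21, -1.59]), 'finger_gap': np.float64(11.53)}
world x,y,z in tool [ 1.     0.017 -0.011] [ 0.02  -0.819  0.574] [ 0.001 -0.574 -0.819]
4 925 far rim 0.61 108.0 z -19.42 xmin/max [-49.3  54.2]
634 zslope along y [ 7.28628343e-03 -1.97154415e+01]
12 901 far rim 0.69 107.9 z -19.59 xmin/max [-49.1  54.1]
623 zslope along y [ 3.47802453e-03 -1.95812455e+01]
```

View pics/wrist12.png

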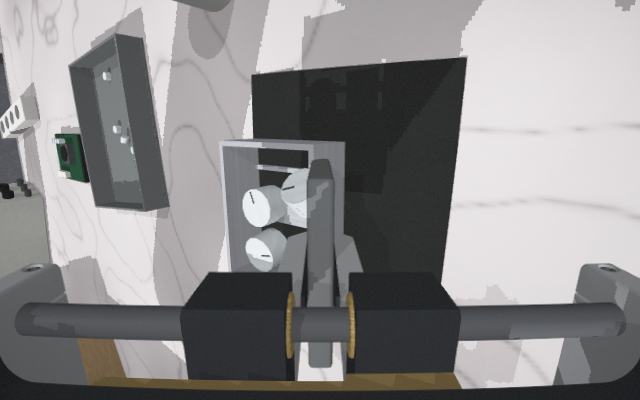

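Emit:
{"fn": "play_rows", "kwargs": {
  "commands": [
    {"x": 0,"y": 0.0023,"z": 0.0033,"wx": 0,"wy": 0,"wz": 0,"grip": 0},
    {"x": 0,"y": 0.0052,"z": 0.0074,"wx": 0,"wy": 0,"wz": 0,"grip": 0},
    {"x": 0,"y": 0.0069,"z": 0.0098,"wx": 0,"wy": 0,"wz": 0,"grip": 0},
    {"x": 0,"y": 0.0069,"z": 0.0098,"wx": 0,"wy": 0,"wz": 0,"grip": 0},
    {"x": 0,"y": 0.0057,"z": 0.0082,"wx": 0,"wy": 0,"wz": 0,"grip": 0},
    {"x": 0,"y": 0.0034,"z": 0.0049,"wx": 0,"wy": 0,"wz": 0,"grip": 0},
    {"x": 0,"y": 0.0017,"z": 0.0025,"wx": 0,"wy": 0,"wz": 0,"grip": 0},
    {"x": 0,"y": 0.0006,"z": 0.0008,"wx": 0,"wy": 0,"wz": 0,"grip": 0},
    {"x": 0,"y": 0,"z": 0,"wx": 0,"wy": 0,"wz": 0,"grip": 0},
    {"x": 0,"y": 0,"z": 0,"wx": 0,"wy": 0,"wz": 0,"grip": 0}
  ]
}}

```text
clock: 21.45
eef_pos: [553.7, -246.2, 63.6]
eef_rot: [-2.531, -0.001, 0.02]
wrist_force: [0.9, 0.0, -2.5]
finger_gap: 11.8
```

Emit:
{"fn": "play_rows", "kwargs": {
  "commands": [
    {"x": 0,"y": 0.0006,"z": 0.0008,"wx": 0,"wy": 0,"wz": 0,"grip": 0},
    {"x": 0,"y": 0,"z": 0,"wx": 0,"wy": 0,"wz": 0,"grip": 0},
    {"x": 0,"y": 0.0003,"z": 0.0004,"wx": 0,"wy": 0,"wz": 0,"grip": 0},
    {"x": 0,"y": 0,"z": 0,"wx": 0,"wy": 0,"wz": 0,"grip": 0}
  ]
}}

```text
clock: 21.95
eef_pos: [553.6, -246.1, 61.8]
eef_rot: [-2.53, -0.001, 0.02]
wrist_force: [-0.2, 0.4, -1.6]
finger_gap: 11.9
```

Emit:
{"fn": "play_rows", "kwargs": {
  "commands": [
    {"x": 0,"y": 0.0003,"z": 0.0004,"wx": 0,"wy": 0,"wz": 0,"grip": 0},
    {"x": 0,"y": 0,"z": 0,"wx": 0,"wy": 0,"wz": 0,"grip": 0}
  ]
}}

```text
clock: 22.2
eef_pos: [553.6, -246.2, 61.5]
eef_rot: [-2.53, -0.001, 0.02]
wrist_force: [-0.1, -0.4, -0.7]
finger_gap: 11.4
```

Emit:
{"fn": "play_rows", "kwargs": {
  "commands": [
    {"x": 0,"y": 0.0003,"z": 0.0004,"wx": 0,"wy": 0,"wz": 0,"grip": 0},
    {"x": 0,"y": 0,"z": 0,"wx": 0,"wy": 0,"wz": 0,"grip": 0}
  ]
}}

```text
clock: 22.45
eef_pos: [553.7, -246.2, 61.4]
eef_rot: [-2.53, -0.001, 0.02]
wrist_force: [-0.6, 0.0, 5.4]
finger_gap: 11.8
```

Emit:
{"fn": "play_rows", "kwargs": {
  "commands": [
    {"x": 0,"y": 0.0003,"z": 0.0004,"wx": 0,"wy": 0,"wz": 0,"grip": 0},
    {"x": 0,"y": 0,"z": 0,"wx": 0,"wy": 0,"wz": 0,"grip": 0}
  ]
}}

```text
clock: 22.7
eef_pos: [553.7, -246.3, 61.4]
eef_rot: [-2.53, -0.002, 0.021]
wrist_force: [-2.9, -1.2, 9.5]
finger_gap: 11.8
```

Emit:
{"fn": "play_rows", "kwargs": {
  "commands": [
    {"x": 0,"y": -0.0003,"z": -0.0004,"wx": 0,"wy": 0,"wz": 0,"grip": 0},
    {"x": 0,"y": 0,"z": 0,"wx": 0,"wy": 0,"wz": 0,"grip": 0}
  ],
  "squeeze": 10
}}

```text
clock: 22.95
eef_pos: [553.7, -246.2, 61.4]
eef_rot: [-2.53, -0.001, 0.02]
wrist_force: [-0.9, 0.1, 5.0]
finger_gap: 11.8
```

Emit:
{"fn": "play_rows", "kwargs": {
  "commands": [
    {"x": 0,"y": 0,"z": 0,"wx": 0,"wy": 0,"wz": 0,"grip": 0.15},
    {"x": 0,"y": 0,"z": 0,"wx": 0,"wy": 0,"wz": 0,"grip": 0.18},
    {"x": 0,"y": 0,"z": 0,"wx": 0,"wy": 0,"wz": 0,"grip": 0.25},
    {"x": 0,"y": 0,"z": 0,"wx": 0,"wy": 0,"wz": 0,"grip": 0.4},
    {"x": 0,"y": 0,"z": 0,"wx": 0,"wy": 0,"wz": 0,"grip": 0.6},
    {"x": 0,"y": 0,"z": 0,"wx": 0,"wy": 0,"wz": 0,"grip": 0.6},
    {"x": 0,"y": 0,"z": 0,"wx": 0,"wy": 0,"wz": 0,"grip": 0.6}
  ]
}}

```text
clock: 23.82
eef_pos: [553.6, -246.2, 60.9]
eef_rot: [-2.53, -0.001, 0.02]
wrist_force: [0.4, 0.4, -0.6]
finger_gap: 55.9
```

```bash
python3 look.py 13 wrist
```

```text
{'clock': np.float64(23.82), 'joints': array([-0.68,  0.79,  1.24,  0.46,  1.54,  0.76]), 'eef_pos': array([ 553.63, -246.16,   60.9 ]), 'eef_rot': array([-2.53, -0.  ,  0.02]), 'wrist_force': array([ 0.44,  0.4 , -0.58]), 'finger_gap': np.float64(55.88)}
world x,y,z in tool [ 1.     0.017 -0.011] [ 0.02  -0.819  0.574] [ 0.001 -0.574 -0.819]
```

View pics/wrist13.png

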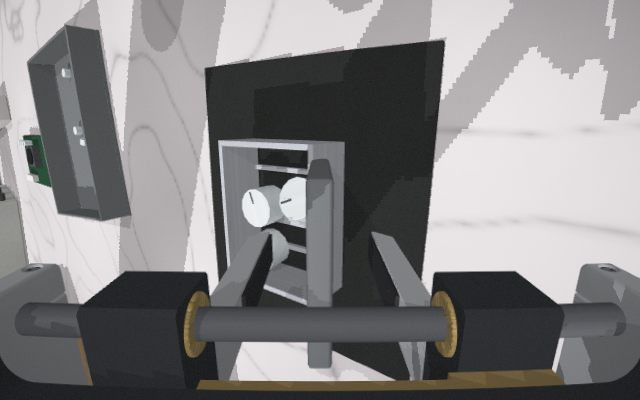

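Released cleanly: the handle is clear between the open fingers (column ~320). Retract along the plate.

Emit:
{"fn": "play_rows", "kwargs": {
  "commands": [
    {"x": 0,"y": 0,"z": -0.005,"wx": 0,"wy": 0,"wz": 0,"grip": 0.6},
    {"x": 0,"y": 0,"z": -0.015,"wx": 0,"wy": 0,"wz": 0,"grip": 0.6},
    {"x": 0,"y": 0,"z": -0.02,"wx": 0,"wy": 0,"wz": 0,"grip": 0.6},
    {"x": 0,"y": 0,"z": -0.025,"wx": 0,"wy": 0,"wz": 0,"grip": 0.6},
    {"x": 0,"y": 0,"z": -0.025,"wx": 0,"wy": 0,"wz": 0,"grip": 0.6},
    {"x": 0,"y": 0,"z": -0.025,"wx": 0,"wy": 0,"wz": 0,"grip": 0.6},
    {"x": 0,"y": 0,"z": -0.02,"wx": 0,"wy": 0,"wz": 0,"grip": 0.6},
    {"x": 0,"y": 0,"z": -0.01,"wx": 0,"wy": 0,"wz": 0,"grip": 0.6},
    {"x": 0,"y": 0,"z": 0,"wx": 0,"wy": 0,"wz": 0,"grip": 0.6}
  ]
}}

```text
clock: 25.0
eef_pos: [555.2, -329.8, 180.1]
eef_rot: [-2.531, -0.002, 0.02]
wrist_force: [-0.5, 0.0, -0.3]
finger_gap: 56.3
```

```bash
python3 look.py 14 wrist scene side; python3 parts.py 14; sed -i 's/y at 543/y at 553/;s/543)/553)/' yaw.py; python3 yaw.py 14 | grep -v face; sed -i 's/analyse(1)/analyse(14)/' an.py; python3 an.py | grep mat
```

```text
{'clock': np.float64(25.0), 'joints': array([-0.77,  0.8 ,  0.94,  0.43,  1.84,  0.81]), 'eef_pos': array([ 555.17, -329.8 ,  180.05]), 'eef_rot': array([-2.53, -0.  ,  0.02]), 'wrist_force': array([-0.51,  0.02, -0.33]), 'finger_gap': np.float64(56.3)}
world x,y,z in tool [ 1.     0.017 -0.01 ] [ 0.02  -0.819  0.573] [ 0.002 -0.573 -0.819]
scene [336 165   5   5   7] [507. 204.  10.]
scene [347 173   6   7  17] [578. 196.  12.]
scene [356 172   5   7  14] [592. 222.  15.]
scene [364 172   5   4  13] [606. 253.  12.]
scene [386 181   3   4   8] [693. 268.  15.]
side [305 170   3   3   8] [693. 265.  13.]
handle end 1199 angle 1.33 y at 553 -271.6 x range [508.  599.9] res 2.53 z 99.0
mat z 4.4 desk 1.422846458594762
mat ((551.5921630859375, -179.9940643310547), (237.91053771972656, 219.97584533691406), 0.10797548294067383)Traceback (most recent call last):
  File "yaw.py", line 14, in <module>
    lin(b&(z>39)&(z<46)&(y>-125),'far rim')
    ~~~^^^^^^^^^^^^^^^^^^^^^^^^^^^^^^^^^^^^
  File "yaw.py", line 10, in lin
    c=np.polyfit(X[:,0],X[:,1],1);r=X[:,1]-np.polyval(c,X[:,0]);X=X[abs(r)<2.0*r.std()+.1]
    raise TypeError("expected non-empty vector for x")
TypeError: expected non-empty vector for x
```

View pics/wrist14.png

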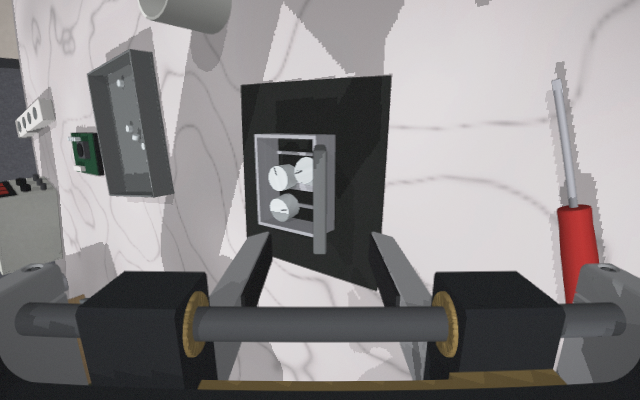

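View pics/scene14.png

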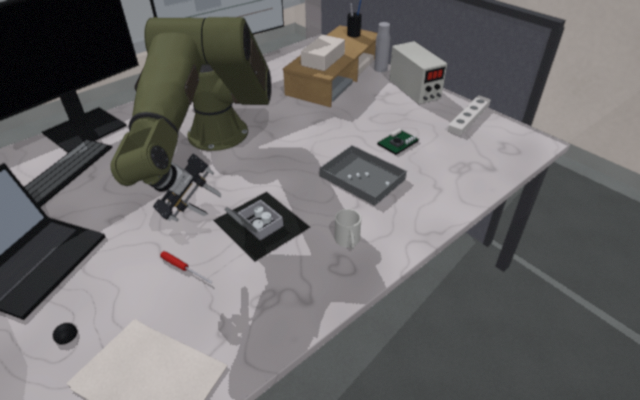

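```bash
python3 -c "
from cell import manip
print(manip.sign_off())"
```

```text
the job is handed in; nothing more can be done
None
```

I picked up the sieve by its leaning handle and shook it side to side above the tray until all four spacers had dropped. I then set it down on the mat, let go, backed off and handed the job in at about 25 s.

- **Spacers:** all four showed in the tray when I lifted the sieve clear to check, in the scene, side and wrist views. The final scene and wrist pictures show the same four.
- **Knobs:** all three are still in the sieve.
- **Sieve position:** it stands upright, measured at about (552, -181) mm. The mat centre measures about (552, -180) mm, and the sieve's yaw is about 1° off the mat's. The sieve's y comes from the handle end, because my far-rim check failed in the last script: its fixed search range no longer matched the new position.
- **Forces:** set-down force was about 10 N. The grip did not slip measurably.
- **Bystanders:** I kept away from the mug, board and screwdriver, and in the final pictures they look unmoved. I did not measure them again.

My automatic parts detector was the only check that disagreed. In the last side view it found only one spacer, and in the scene view it added a low blob by the tray wall (7 pixels), which I took as noise.

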